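Tip the slate feeding tile out of the orange hatch box and into the soaking bowl

ROBOT

A 7-joint arm with a two-finger parallel gripper is mounted at the origin on the work surface. World frame = base frame: x ahead of the robot, y to its left, z up, the work surface at z = 0. Lengths are in m, angles in rad, forces in N, time in s.
With the tool pointing down it reaches from about 0.35 to 0.775 m from the base axis. Payload 3.1 kg.
Tool frame: the origin (TCP) lies at the very end of the fingers, on their centre line; the grasp point (between the pads) lies robot.tcp_to_grasp behind it (robot.tcp_to_grasp is the distance from the TCP to the grasp point, in m); z points along the fingers, y is the line along which they close (so a half turn about z gives the same grasp; the last joint's range is limited). The gripper opens to 85 mm and grips with 20 to 120 N. Pads are 22 mm wide; open, the fingers measure 114 mm over their backs; the gripper's body (76 mm by 85 mm) begins 54 mm behind the grasp point. The pads swing forward as they close: fully open they stand 13 mm farther back than shut.
Start: joints at [1.082, 0.311, 0.014, 1.512, -0.004, 1.319, -0.027], TCP at [0.238, -0.496, 0.231] pointing down, gripper open.
Joint ranges: [-2.7, 2.7], [-0.3, 1.91], [-1.27, 1.3], [0.12, 2.57], [-1.44, 4.58], [0.2, 2.03], [-3.05, 3.05]. Speed limits (rad/s): [2.79, 2.79, 3.14, 3.14, 3.14, 3.14, 3.14].

INTERFACE

Orientations are given as a 3x3 rotation matrix whose columns are the frame's x, y, z axes.
In Python, from plant import robot gives the robot as it stands.
- The arm moves only by the tool shift_gripper, called after "Request:" as name(argument=value, ...) on one line, values as JSON. Schema: {"type":"object","properties":{"increments":{"type":"object","properties":{"moves":{"type":"array","items":{"type":"array","items":{"type":"number"},"minItems":4,"maxItems":4},"minItems":1,"maxItems":8}},"additionalProperties":false,"required":["moves"]},"jaw":{"type":"number"},"clamp_n":{"type":"number"},"only":{"type":"string"},"quiet":{"type":"boolean"},"lines":{"type":"string"}},"required":["increments"],"additionalProperties":false}. increments is an object whose key "moves" holds a list of rows, 1 to 8 of them, each of 4 numbers: dx, dy, dz in shares of the most that a row can go, 1 being 62.5 mm, then a turn about the tool's z in fractions of the full range, 1 being 360 degrees; each row shifts and turns the commanded pose from where the row before left it, along the tool's axes as they then stand; what a row does not reach is not made up. A row lasts 1/8 s, in which the tool goes at most 0.0625 m and 0.188 rad, less where a joint would pass 70% of its speed; a pose out of reach is approached as far as the arm can. jaw is the finger opening in m, set as the call begins (left out keeps the last). The fingers move at their own pace and stop on an object; clamp_n is the grip in N (left out, the last holds). Time passes only in rows, so rows that do not move let the fingers close. The tool returns the time, the measured TCP pose, the force, the opening and the grip force at its end. only (a regular expression) keeps the lines of the reply that match it, lines (a string "A,B") keeps lines A to B, and quiet returns only ok. No shift or turn number may pass 1 either way. Input that does not fit is refused with a message, and nothing moves.
- robot.read_state(): the state, without advancing time (a new reading comes with each control period).
- robot.capture(name): name is "scene" or "top" or "wrist"; returns a dict with "pixels" (384x512x3 uint8, red, green, blue), "mtx" (3x3 intrinsics, pixels), "dist_coeffs" ([k1, k2, p1, p2, k3] as OpenCV has them; the pictures are not rectified), "xyz" and "rotation" of the camera in the world. Camera axes: x right, y down, z forward; pixel columns grow to the right and rows downward; lengths in m; the calibration is good to about 2 mm. A picture is of the moment at which its call begins. There is no depth.
- robot.finish_job(): hands the job in; it is judged then, once.
The state is a dict: "time": time; "q": joint angles; "joint_vel": joint speeds; "tau": joint torques, N m; "tool_pos": TCP position; "orientation": TCP orientation; "contact_force": force on the tool from outside, world axes, zero at the start; "wrist_torque": the same for the moment, N m; "opening": finger opening in m; "gripper_force": force on a finger pad.
Only numpy, scipy, OpenCV 4.12 (cv2) and the standard library are available. Lean on these libraries where they do the work, as an engineer would, in place of code of your own. Each camera call takes 0.05 s, during which the arm holds its last target. There are 200 camera calls.

TASK

The dark slate feeding tile in the top of the orange hatch box needs a soak. Press down its dotted end so that the other end tips up and stays up, take the tile by the raised end, and set it down gently (no dropping) so that it lies flat in the bottom of the upright white bowl; let go and draw the hand away. Leave the same tile in the blue box undisturbed.

Things in the scene. Friction and masses are not known exactly. Their poses are not given: they have to be found in the camera images.
- orange_tile: Tile to move: loose dark slate, 120 x 44 x 8 mm, 115 g, flush in the deck (55 mm up, 6 mm gap round the tile) of a fixed orange box, 170 x 100 mm, same centre and yaw. Origin: centre of its underside, at first 47 mm up; x along its length, z out of its upper face. A pale 16 mm dot at x = -40 mm marks the end to press; the +x end rises, and there its sides can be pinched across the 44 mm.
- orange_tray (a joint): Pivot of the lipped tray under that tile, rad: 0 = flush, 0.45 = stop, +x end of the tile up 28 mm. Axis across the tile, at tile x = -5 mm, 2 mm below its underside. Stiff: 2 to 4 N on the dot turns it (fingers go 10 to 16 mm down) and it stays where left. At the stop the tile's mid-thickness at x = +38 mm is about 70 mm above the table.
- bowl: Chunky white ceramic bowl, round, loose, 0.9 kg: outer diameter 192 mm at the rim, 48 mm high, wall 9 mm, flat inner floor about 130 mm across and 9 mm above the table. Origin: centre of its underside, z up. The tile, pinched off its centre, hangs with the dotted end lower; lowered on to the bowl's floor it turns level between the fingers.
- blue_tile: Bystander, to be left alone: an identical slate tile (same size, dot and origin) on the same kind of tray in a fixed blue box of the same shape.

How it is judged:
On the way, in this order (a step that is already met when the one before it is completed fails the run):
1. the orange box's tile is tipped by pressing its dotted end (tray past 0.3 rad) (value of joint orange_tray above 0.3 rad), for 0.1 s.
2. the tile is held in the fingers and lifted clear of the box (height (world z) of orange_tile above 0.08 m and contact force between the fingers and orange_tile above 0.5 N), for 0.1 s.
At the end, for the whole second after the job is handed in: The orange box's tile lies still in the white bowl, its centre within 40 mm of the bowl's axis and less than 35 mm above the bowl's underside, within 14 degrees of flat (either face up), the bowl upright within 5.7 degrees (horizontal distance between orange_tile and bowl below 0.04 m and z of orange_tile in the frame of bowl below 0.035 m and angle between the z axis of orange_tile and the z axis of bowl, either way round below 0.25 rad and linear speed of orange_tile below 0.02 m/s and angle between bowl's own z axis and vertical below 0.1 rad); the robot touches nothing.
It fails at once if the blue box's tile is tipped by more than 0.15 rad or moved more than 20 mm (angle between blue_tile's own z axis and vertical above 0.15 rad or distance of blue_tile from where it was at the start of the episode above 0.02 m).
It fails at once if the tile is dropped: it moves faster than 0.9 m/s (a fall of about 40 mm) out of the fingers (linear speed of orange_tile above 0.9 m/s and contact force between the fingers and orange_tile below 0.05 N).
It also fails if it takes over 51 s, if anything falls off the work surface, if the arm or the gripper's body presses on something with over 40 N, if the wrist force passes 120 N, or if a joint passes its speed limit or range.

## Working session

There is one attempt and no reset: what is moved stays moved. The work goes in short steps, Python scripts to look and compute and a tool call to move; the robot and the scene stay as the last step left them, time stands still between calls to the robot, and variables do not carry over. Pictures are saved under pics/ and viewed, at most 13 in all, crops included, and the job is handed in when it is done.

```bash
ls; mkdir -p pics
```

Run:
```python
from plant import robot
import cv2
for n in ("scene","top"):
    c=robot.capture(n); cv2.imwrite(f"pics/{n}0.png",c["pixels"][...,::-1]); print(n,c["xyz"],c["rotation"],c["mtx"],c["dist_coeffs"])
s=robot.read_state(); print(s["time"],s["tool_pos"],s["orientation"],s["opening"],robot.tcp_to_grasp)
```

```text
pics
plant.py
scene [1.22258423 0.29993923 0.70402661] [[-0.40294068  0.6151621  -0.67765359]
 [ 0.91519508  0.27691971 -0.29280273]
 [ 0.00753449 -0.73816737 -0.67457555]] [[491.22988074   0.         250.18783404]
 [  0.         491.22988074 200.97980739]
 [  0.           0.           1.        ]] [-0.12689238  0.          0.          0.          0.        ]
top [0.40443973 0.01908104 0.84621242] [[-1.10267507e-02 -9.81883479e-01  1.89164596e-01]
 [-9.99937903e-01  1.11327196e-02 -5.02379710e-04]
 [-1.61263807e-03 -1.89158389e-01 -9.81945265e-01]] [[383.18489222   0.         254.79033233]
 [  0.         383.18489222 193.7519691 ]
 [  0.           0.           1.        ]] [-0.02871908  0.          0.          0.          0.        ]
0.1 [ 0.23736664 -0.49540947  0.2303157 ] [[ 9.01798630e-01  4.32155253e-01 -1.03365222e-03]
 [ 4.32156476e-01 -9.01796596e-01  1.91833732e-03]
 [-1.03124502e-04 -2.17665347e-03 -9.99997626e-01]] 0.08562235255895904 0.0187
```

View pics/top0.png

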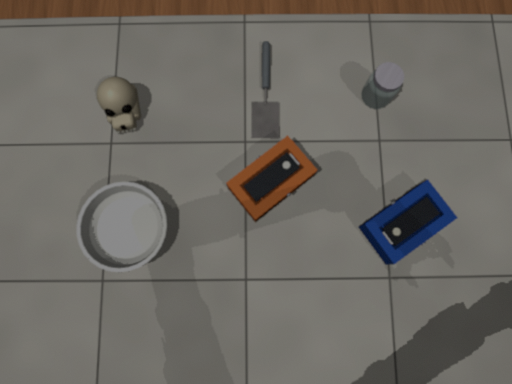

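View pics/scene0.png

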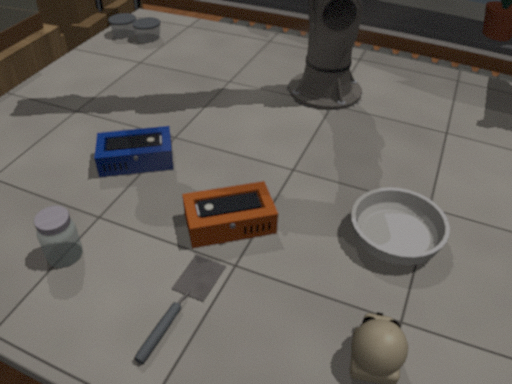

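Top view: the orange box is at about (272,177) with its dot at (287,165). The bowl is centred near (124,226) and upright, and the blue box is at (408,222). I'll measure these on known planes, using both cameras.

Create h.py:
```python
import numpy as np, cv2
def plane(c,uv,z):
    uv=np.asarray(uv,float).reshape(-1,1,2)
    n=cv2.undistortPoints(uv,np.array(c["mtx"]),np.array(c["dist_coeffs"])).reshape(-1,2)
    r=np.c_[n,np.ones(len(n))]@np.array(c["rotation"]).T; o=np.array(c["xyz"])
    return (o+r*((z-o[2])/r[:,2])[:,None])[:,:2]
def blob(m,k=None):
    n,l,s,_=cv2.connectedComponentsWithStats(m.astype(np.uint8))
    i=1+np.argmax(s[1:,4]); return l==i
def pts(m): return np.argwhere(m)[:,::-1].astype(float)
```

Run:
```python
from plant import robot
from h import *
for n,bx in (("top",(220,130,325,225)),("scene",(175,175,285,250))):
    c=robot.capture(n); im=c["pixels"]; hsv=cv2.cvtColor(im,cv2.COLOR_RGB2HSV)
    x0,y0,x1,y1=bx; roi=np.zeros(im.shape[:2],bool); roi[y0:y1,x0:x1]=1
    org=(hsv[...,0]<16)&(hsv[...,1]>150)&(hsv[...,2]>60)&roi
    hull=np.zeros(im.shape[:2],np.uint8); ct=cv2.convexHull(pts(blob(org)).astype(np.int32)); cv2.fillConvexPoly(hull,ct,1)
    inner=cv2.erode(hull,np.ones((9,9)))>0
    nonor=blob(inner&(hsv[...,2]<75)&(hsv[...,1]<150))
    P=plane(c,pts(nonor),.055); r=cv2.minAreaRect((P*1000).astype(np.float32)); print(n,"tile",r)
    gray=im.min(2); dot=blob(cv2.erode(hull,np.ones((9,9))).astype(bool)&(gray>110)); q=pts(dot)
    print(" dot",len(q),q.mean(0),plane(c,q.mean(0),.055))
    top=plane(c,pts(blob(org)),.055); print(" box",cv2.minAreaRect((top*1000).astype(np.float32)))
    # bowl rim outer ellipse
    if n=="top": bx=(65,170,180,285)
    else: bx=(340,180,455,270)
    x0,y0,x1,y1=bx; roi[:]=0; roi[y0:y1,x0:x1]=1
    w=blob((im.min(2)>(135 if n=="top" else 140))&roi); h=cv2.convexHull(pts(w).astype(np.int32)).reshape(-1,2)
    R=plane(c,h,.048); (x,y),rad=cv2.minEnclosingCircle((R*1000).astype(np.float32)); print(" bowl",x,y,rad,cv2.minAreaRect((R*1000).astype(np.float32)))
    big=cv2.resize(im[:,:,::-1][bx[1]-60:bx[3]+10, (60 if n=="top" else 170):(330 if n=="top" else 460)],None,fx=2.5,fy=2.5,interpolation=cv2.INTER_CUBIC)
    cv2.imwrite(f"pics/{n}1.png",big)
```

```text
top tile ((594.76220703125, -17.40597152709961), (44.74102783203125, 121.95177459716797), 37.89854431152344)
 dot 35 [285.91428571 164.54285714] [[ 0.61960059 -0.04845752]]
 box ((592.5150756835938, -17.047576904296875), (100.882080078125, 171.7505645751953), 37.74888610839844)
 bowl 495.0774230957031 285.9700622558594 67.52092742919922 ((496.5637512207031, 297.377685546875), (102.4920654296875, 133.19146728515625), 83.82808685302734)
scene tile ((594.0222778320312, -16.28479766845703), (48.69783020019531, 121.67034149169922), 37.08155822753906)
 dot 38 [208.52631579 206.28947368] [[ 0.61764484 -0.04917522]]
 box ((614.7135620117188, -3.373382568359375), (145.21722412109375, 171.20423889160156), 37.54619598388672)
 bowl 492.71368408203125 300.1074523925781 93.98690795898438 ((495.3902282714844, 309.82879638671875), (167.67343139648438, 186.4459991455078), 73.87763214111328)
```

View pics/top1.png

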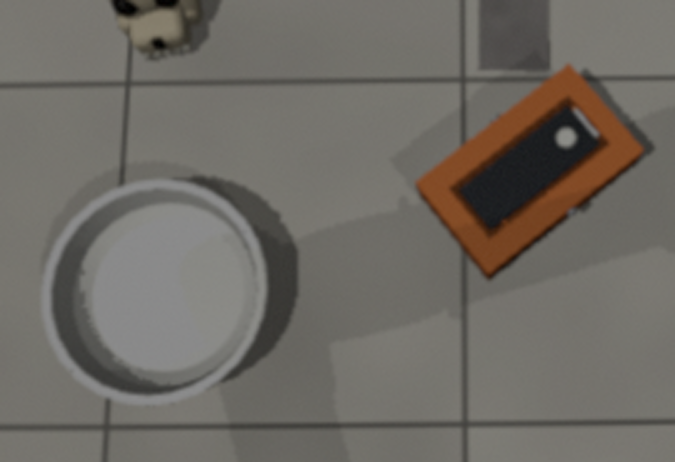

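Crop check: the bowl rim spans columns 76.8–166.8 and rows 181–271.6 in the full picture. The tile and dot agree between the two cameras: centre (0.594,-0.017), dot 41 mm away, and +x axis at 127.9°. Next I'll turn the tool so x lies along the tile, close the fingers and measure the bowl.

The manual's scale: shifts go in shares of 62.5 mm and turns go in shares of 360 degrees. Converting my numbers, -0.179 rad / 6.2832 = -0.0285.

Request:
shift_gripper(increments={"moves": [[0, 0, 0, -0.0285], [0, 0, 0, -0.0285], [0, 0, 0, -0.0285], [0, 0, 0, -0.0285], [0, 0, 0, -0.0285], [0, 0, 0, -0.0285], [0, 0, 0, -0.0285], [0, 0, 0, -0.0285]]}, jaw=0, clamp_n=30)

```text
time: 1.2
tool_pos: [0.2375, -0.4959, 0.231]
orientation: [[-0.309, 0.951, -0.0], [0.951, 0.309, 0.001], [0.001, -0.0, -1.0]]
contact_force: [0.6, 0.2, -0.1]
opening: 0.0003
gripper_force: 0.0
```

Request:
shift_gripper(increments={"moves": [[0, 0, 0, -0.0285], [0, 0, 0, -0.0279], [0.192, 0.92, 0, 0], [0.192, 0.92, 0, 0], [0.192, 0.92, 0, 0], [0.192, 0.92, 0, 0], [0.192, 0.92, 0, 0], [0.192, 0.92, 0, 0]]})

```text
time: 2.2
tool_pos: [0.4664, -0.2258, 0.2313]
orientation: [[-0.614, 0.789, 0.0], [0.789, 0.614, -0.001], [-0.0, -0.0, -1.0]]
contact_force: [0.5, -0.6, -0.2]
opening: 0.0002
gripper_force: 0.0
```

Run:
```python
from plant import robot
from h import *
c=robot.capture("top")
P=plane(c,[[76.8,226],[166.8,226],[122,181.2],[122,271.6]],.048); print(P)
s=robot.read_state(); R=np.array(s["orientation"]); p=np.array(s["tool_pos"]); print(p,R,s["q"])
print("to dot",R.T@(np.array([.6186,-.0486,.12])-p))
```

```text
[[0.49340685 0.3936443 ]
 [0.49160118 0.20348405]
 [0.588837   0.30300994]
 [0.39863804 0.29291716]]
[ 0.47259632 -0.21502442  0.23163641] [[-0.6256845   0.78004929  0.00648233]
 [ 0.78007355  0.62563901  0.00781556]
 [ 0.00204092  0.00994676 -0.99994845]] [ 0.78399942  0.28249915 -0.48437799  1.58158274  0.12508324  1.30679775
  0.95976758]
to dot [0.03824321 0.21690126 0.1138778 ]
```

The bowl centre is (0.4935, 0.2985), and the 190 mm rim width matches the given size. Next I'll go over the dot and descend to z≈0.07.

In the tool's units: 0.0575 m is 0.92, 0.0115 m is 0.184.

Request:
shift_gripper(increments={"moves": [[0.184, 0.92, 0, 0], [0.184, 0.92, 0, 0], [0.184, 0.92, 0, 0], [0.184, 0.92, 0, 0], [0, 0, 0.8, 0], [0, 0, 0.8, 0], [0, 0, 0.64, 0], [0, 0, 0, 0]]})

```text
time: 3.25
tool_pos: [0.615, -0.0502, 0.0872]
orientation: [[-0.615, 0.789, -0.01], [0.789, 0.615, 0.0], [0.006, -0.007, -1.0]]
contact_force: [-0.7, 0.6, 0.0]
opening: -0.0003
gripper_force: 0.0
```

Run:
```python
from plant import robot
from h import *
s=robot.read_state(); R=np.array(s["orientation"]); p=np.array(s["tool_pos"])
print("to dot",R.T@(np.array([.6186,-.0486,.060])-p))
c=robot.capture("scene"); cv2.imwrite("pics/s2.png",cv2.resize(c["pixels"][100:300,120:390,::-1],None,fx=2.5,fy=2.5))
```

```text
to dot [-0.00111186  0.00396419  0.02713789]
```

View pics/s2.png

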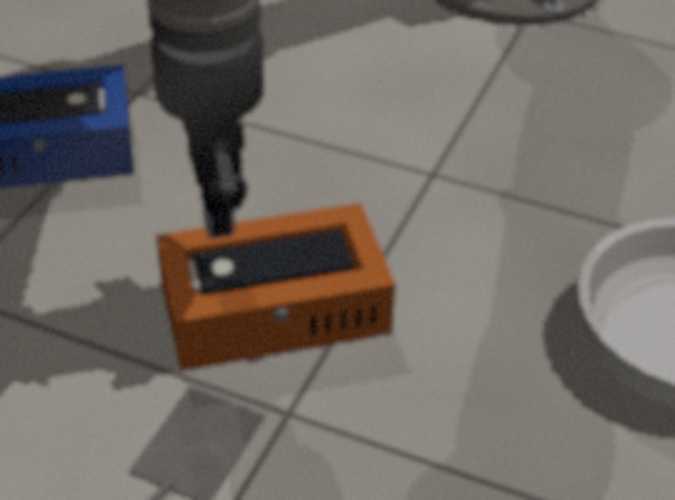

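The closed fingers stand just above and behind the dot, at crop pixels (222,230) versus (222,267). That fits their being 30 mm up. Now I'll press slowly.

In the tool's units: 0.015 m is 0.24, 0.003 m is 0.048.

Request:
shift_gripper(increments={"moves": [[-0.016, 0.048, 0.24, 0], [0, 0, 0.192, 0], [0, 0, 0.064, 0], [0, 0, 0.064, 0], [0, 0, 0.048, 0], [0, 0, 0.032, 0], [0, 0, 0, 0]]})

```text
time: 4.18
tool_pos: [0.6224, -0.0491, 0.0518]
orientation: [[-0.614, 0.789, 0.002], [0.789, 0.614, -0.001], [-0.002, 0.001, -1.0]]
contact_force: [0.9, -1.9, 2.0]
opening: -0.0
gripper_force: 1.0
```

Request:
shift_gripper(increments={"moves": [[0, 0, 0.032, 0], [0, 0, 0, 0]]})

```text
time: 4.42
tool_pos: [0.6225, -0.0492, 0.0496]
orientation: [[-0.614, 0.789, 0.002], [0.789, 0.614, -0.001], [-0.002, 0.001, -1.0]]
contact_force: [1.3, -2.6, 3.1]
opening: -0.0003
gripper_force: 1.6
```

In the tool's units: 0.002 m is 0.032.

Request:
shift_gripper(increments={"moves": [[0, 0, 0.032, 0], [0, 0, 0.032, 0], [0, 0, 0, 0]]})

```text
time: 4.8
tool_pos: [0.6218, -0.0486, 0.0451]
orientation: [[-0.615, 0.789, 0.0], [0.789, 0.615, -0.0], [-0.0, 0.0, -1.0]]
contact_force: [2.4, -2.8, 2.9]
opening: -0.0001
gripper_force: 1.7
```

Request:
shift_gripper(increments={"moves": [[0, 0, 0.032, 0], [0, 0, 0, 0]]})

```text
time: 5.05
tool_pos: [0.6216, -0.0483, 0.043]
orientation: [[-0.615, 0.789, -0.0], [0.789, 0.615, 0.0], [0.0, -0.0, -1.0]]
contact_force: [2.3, -2.7, 1.4]
opening: -0.0001
gripper_force: 1.6
```

Request:
shift_gripper(increments={"moves": [[0, 0, 0.032, 0], [0, 0, 0, 0]]})

```text
time: 5.3
tool_pos: [0.6216, -0.0483, 0.0419]
orientation: [[-0.615, 0.789, -0.0], [0.789, 0.615, -0.0], [-0.0, -0.0, -1.0]]
contact_force: [1.4, -2.0, 7.2]
opening: -0.0
gripper_force: 3.2
```

The force jumped to 7 N at 13 mm down, so the tray is at its stop. I'll back off, open and look.

In the tool's units: -0.05 m is -0.8, 0.038 m is 0.608.

Request:
shift_gripper(increments={"moves": [[0, 0, -0.48, 0], [0, 0, -0.8, 0], [0.48, -0.032, 0, 0], [0.608, 0, 0, 0], [0, 0, 0, 0], [0, 0, 0, 0]]}, jaw=0.064)

```text
time: 6.05
tool_pos: [0.5771, 0.0045, 0.1204]
orientation: [[-0.616, 0.788, -0.003], [0.788, 0.616, 0.0], [0.002, -0.002, -1.0]]
contact_force: [0.2, -0.6, -0.4]
opening: 0.0643
gripper_force: 0.0
```

Run:
```python
from plant import robot
from h import *
c=robot.capture("scene"); cv2.imwrite("pics/s3.png",cv2.resize(c["pixels"][100:300,120:390,::-1],None,fx=2.5,fy=2.5))
s=robot.read_state(); R=np.array(s["orientation"]); p=np.array(s["tool_pos"])
print(R.T@(np.array([.575,.0075,.060])-p))
c=robot.capture("wrist"); cv2.imwrite("pics/w3.png",c["pixels"][...,::-1])
```

```text
[0.00466754 0.00037268 0.0604733 ]
```

View pics/s3.png

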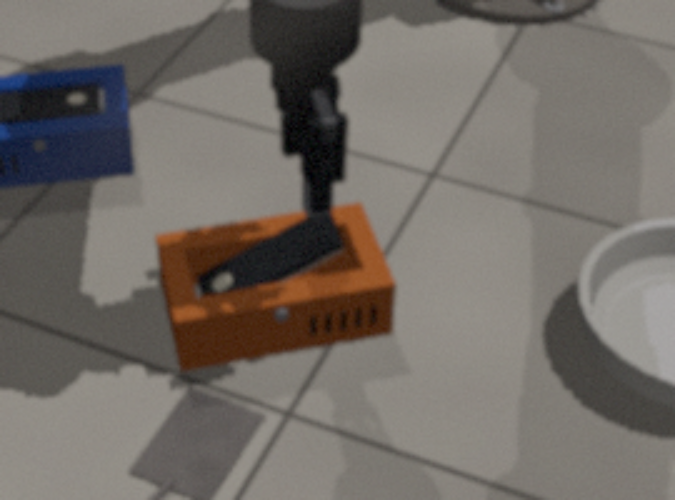

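View pics/w3.png

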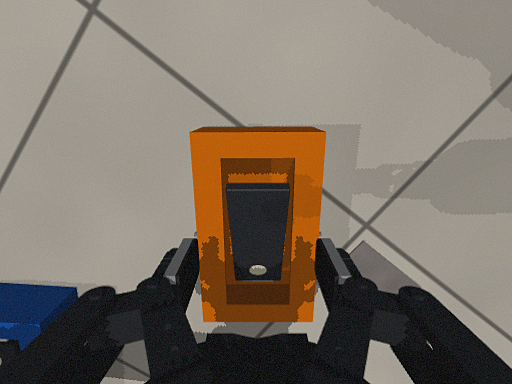

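The tile is tipped, with its raised end at crop (312,232) in the scene view. In the wrist view it is centred between the fingers, tile middle at column 258. I'll descend and pinch.

In the tool's units: 0.03 m is 0.48, 0.004 m is 0.064.

Request:
shift_gripper(increments={"moves": [[0.064, 0, 0.48, 0], [0, 0, 0.32, 0], [0, 0, 0.176, 0], [0, 0, 0, 0], [0, 0, 0, 0]]})

```text
time: 6.78
tool_pos: [0.5767, 0.0071, 0.0611]
orientation: [[-0.614, 0.789, 0.002], [0.789, 0.614, 0.0], [-0.001, 0.001, -1.0]]
contact_force: [0.3, -0.5, -0.0]
opening: 0.064
gripper_force: 0.0
```

Request:
shift_gripper(increments={"moves": [[0, 0, 0, 0], [0, 0, 0, 0], [0, 0, 0, 0], [0, 0, 0, 0], [0, 0, 0, 0]]}, jaw=0.03, clamp_n=45)

```text
time: 7.4
tool_pos: [0.5765, 0.0072, 0.0611]
orientation: [[-0.615, 0.789, 0.002], [0.789, 0.615, -0.0], [-0.001, 0.001, -1.0]]
contact_force: [-0.4, 0.8, 5.0]
opening: 0.0425
gripper_force: 46.5
```

Run:
```python
from plant import robot
from h import *
c=robot.capture("scene"); cv2.imwrite("pics/s4.png",cv2.resize(c["pixels"][100:300,120:390,::-1],None,fx=2.5,fy=2.5))
```

```text
(no output)
```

View pics/s4.png

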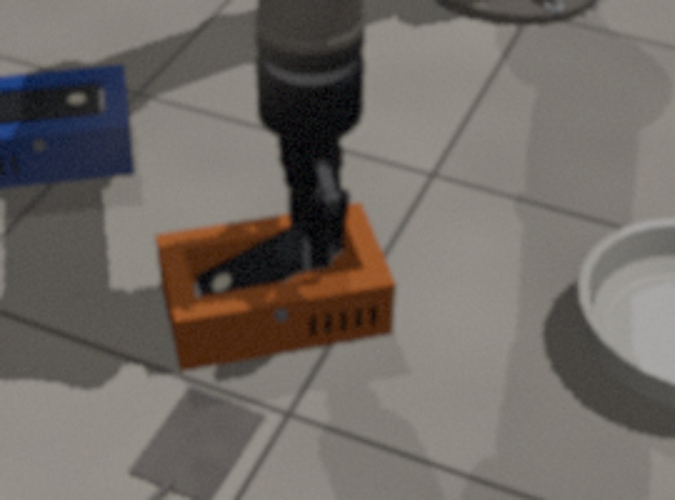

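The fingers hold the raised end (opening 42.5 mm, grip 46 N). Lifting.

In the tool's units: -0.025 m is -0.4, -0.01 m is -0.16.

Request:
shift_gripper(increments={"moves": [[0, 0, -0.16, 0], [0, 0, -0.24, 0], [0, 0, -0.32, 0], [0, 0, -0.4, 0], [0, 0, -0.4, 0], [0, 0, -0.4, 0], [0, 0, -0.32, 0], [0, 0, 0, 0]]})

```text
time: 8.45
tool_pos: [0.5769, 0.0076, 0.2025]
orientation: [[-0.615, 0.789, 0.004], [0.789, 0.615, 0.0], [-0.002, 0.003, -1.0]]
contact_force: [0.2, 0.9, -1.5]
opening: 0.0427
gripper_force: 46.0
```

Run:
```python
from plant import robot
from h import *
c=robot.capture("scene"); cv2.imwrite("pics/s5.png",cv2.resize(c["pixels"][60:300,120:390,::-1],None,fx=2.5,fy=2.5))
s=robot.read_state(); print(s["tool_pos"],s["opening"],s["gripper_force"],s["contact_force"])
```

```text
[0.57591489 0.00737693 0.20091017] 0.04276111833169719 45.96302568912506 [-0.36934125  0.11683586 -1.38293506]
```

View pics/s5.png

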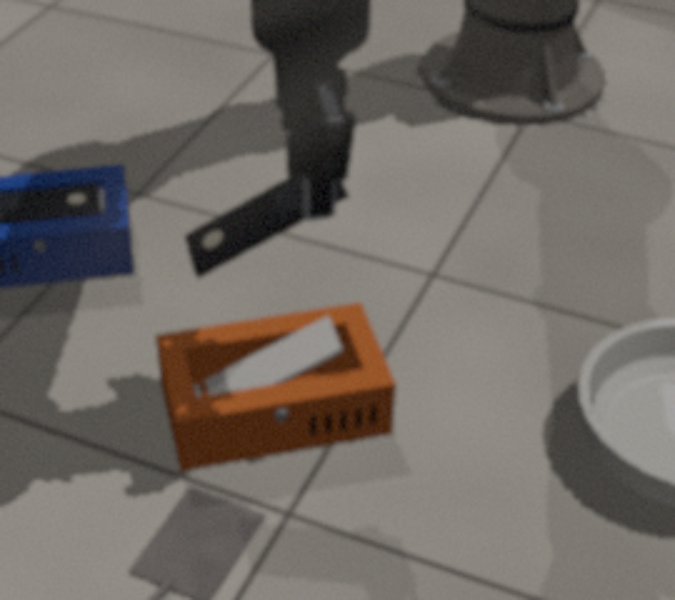

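The tile is out of the tray, sloping about 30° with its dotted end at crop (205,240); the white tray is empty. Now across to the bowl at the same height.

In the tool's units: 0.05 m is 0.8, 0.045 m is 0.72.

Request:
shift_gripper(increments={"moves": [[0.4, 0.144, 0, 0], [0.72, 0.256, 0, 0], [0.8, 0.2832, 0, 0], [0.8, 0.2832, 0, 0], [0.8, 0.2832, 0, 0], [0.8, 0.2832, 0, 0], [0.512, 0.176, 0, 0], [0.272, 0.096, 0, 0]]})

```text
time: 9.5
tool_pos: [0.4665, 0.3298, 0.1991]
orientation: [[-0.618, 0.786, -0.003], [0.786, 0.618, -0.001], [0.001, -0.002, -1.0]]
contact_force: [0.5, -0.6, -1.6]
opening: 0.0427
gripper_force: 45.9
```

Request:
shift_gripper(increments={"moves": [[0, 0, 0.8, 0], [0, 0, 0.64, 0], [0, 0, 0, 0], [0, 0, 0, 0]]})

```text
time: 10.0
tool_pos: [0.4698, 0.3281, 0.1114]
orientation: [[-0.614, 0.79, 0.001], [0.79, 0.614, 0.001], [-0.0, 0.002, -1.0]]
contact_force: [0.1, 0.8, -0.0]
opening: 0.0429
gripper_force: 46.2
```

Run:
```python
from plant import robot
from h import *
s=robot.read_state(); R=np.array(s["orientation"]); p=np.array(s["tool_pos"])
print(R.T@(np.array([.470,.329,.011])-p))
c=robot.capture("scene"); cv2.imwrite("pics/s6.png",cv2.resize(c["pixels"][100:300,280:500,::-1],None,fx=3,fy=3))
```

```text
[0.00059316 0.00053019 0.10043194]
```

View pics/s6.png

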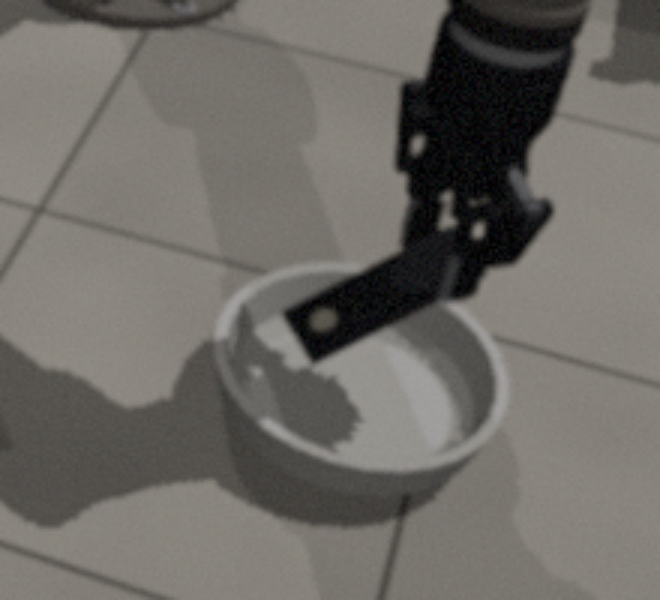

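The tile hangs over the bowl, inside the rim, with its dotted end at crop (310,330). I'll lower it slowly with a lighter grip, so that it levels on the floor.

In the tool's units: 0.02 m is 0.32, 0.01 m is 0.16.

Request:
shift_gripper(increments={"moves": [[0, 0, 0.32, 0], [0, 0, 0.32, 0], [0, 0, 0.16, 0], [0, 0, 0.096, 0], [0, 0, 0.08, 0], [0, 0, 0.08, 0], [0, 0, 0, 0]]}, clamp_n=25)

```text
time: 10.92
tool_pos: [0.4687, 0.3291, 0.0451]
orientation: [[-0.615, 0.788, 0.001], [0.788, 0.615, 0.001], [0.0, 0.001, -1.0]]
contact_force: [-1.6, 0.3, 2.9]
opening: 0.0427
gripper_force: 46.7
```

Request:
shift_gripper(increments={"moves": [[0, 0, 0.08, 0], [0, 0, 0.08, 0], [0, 0, 0.08, 0], [0, 0, 0, 0]]})

```text
time: 11.42
tool_pos: [0.4688, 0.3281, 0.0289]
orientation: [[-0.615, 0.789, 0.0], [0.789, 0.615, 0.0], [-0.0, 0.0, -1.0]]
contact_force: [-0.5, 2.3, 4.1]
opening: 0.0425
gripper_force: 47.3
```

Request:
shift_gripper(increments={"moves": [[0, 0, 0.08, 0], [0, 0, 0.064, 0], [0, 0, 0, 0]]})

```text
time: 11.8
tool_pos: [0.4687, 0.3277, 0.0198]
orientation: [[-0.615, 0.789, -0.0], [0.789, 0.615, -0.001], [-0.0, -0.001, -1.0]]
contact_force: [-1.9, 1.9, 4.3]
opening: 0.0423
gripper_force: 47.5
```

In the tool's units: 0.003 m is 0.048.

Request:
shift_gripper(increments={"moves": [[0, 0, 0.048, 0], [0, 0, 0.048, 0], [0, 0, 0, 0]]})

```text
time: 12.18
tool_pos: [0.4685, 0.3278, 0.0139]
orientation: [[-0.615, 0.789, -0.001], [0.789, 0.615, -0.001], [-0.0, -0.001, -1.0]]
contact_force: [-0.8, 1.0, 3.8]
opening: 0.0425
gripper_force: 47.6
```

Request:
shift_gripper(increments={"moves": [[0, 0, 0.032, 0], [0, 0, 0.016, 0], [0, 0, 0, 0]]})

```text
time: 12.55
tool_pos: [0.4685, 0.328, 0.0111]
orientation: [[-0.615, 0.789, -0.0], [0.789, 0.615, -0.0], [-0.0, -0.0, -1.0]]
contact_force: [-1.8, 3.0, 2.7]
opening: 0.0425
gripper_force: 47.6
```

Run:
```python
from plant import robot
from h import *
c=robot.capture("scene"); cv2.imwrite("pics/s7.png",cv2.resize(c["pixels"][100:300,280:500,::-1],None,fx=3,fy=3))
```

```text
(no output)
```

View pics/s7.png

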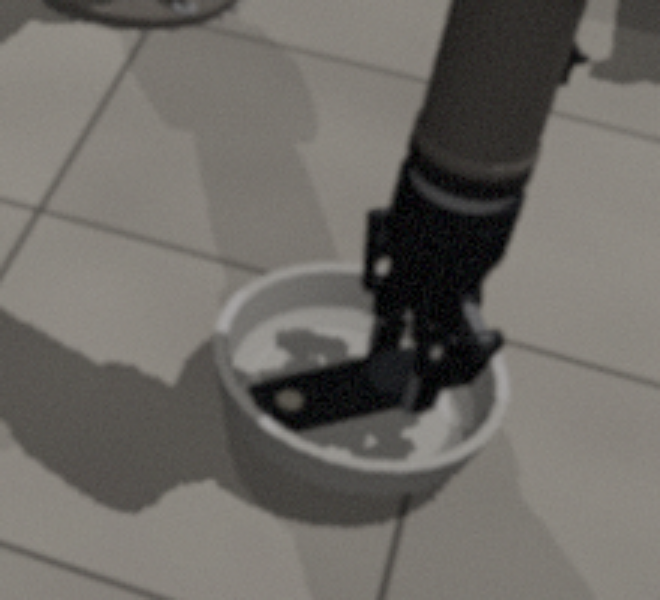

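The tile is nearly level on the bowl floor, with its dot at crop (290,400). I'll lower it a touch more, open slightly, and draw straight up.

In the tool's units: 0.001 m is 0.016.

Request:
shift_gripper(increments={"moves": [[0, 0, 0.016, 0], [0, 0, 0.016, 0], [0, 0, 0, 0]]})

```text
time: 12.98
tool_pos: [0.4687, 0.328, 0.0091]
orientation: [[-0.615, 0.789, -0.0], [0.789, 0.615, -0.0], [-0.0, -0.0, -1.0]]
contact_force: [-0.5, 0.9, 3.1]
opening: 0.0426
gripper_force: 47.6
```

Request:
shift_gripper(increments={"moves": [[0, 0, 0, 0], [0, 0, 0, 0], [0, 0, 0, 0], [0, 0, 0, 0]]}, jaw=0.053, clamp_n=25)

```text
time: 13.48
tool_pos: [0.4687, 0.3278, 0.0091]
orientation: [[-0.615, 0.789, -0.0], [0.789, 0.615, -0.0], [-0.0, -0.0, -1.0]]
contact_force: [-0.3, 0.3, -0.1]
opening: 0.0529
gripper_force: 0.0
```

Request:
shift_gripper(increments={"moves": [[0, 0, -0.08, 0], [0, 0, -0.16, 0], [0, 0, -0.32, 0], [0, 0, -0.64, 0], [0, 0, -0.8, 0], [0, 0, -0.8, 0], [0, 0, 0, 0], [0, 0, 0, 0]]})

```text
time: 14.48
tool_pos: [0.4685, 0.3279, 0.1845]
orientation: [[-0.615, 0.789, 0.0], [0.789, 0.615, -0.0], [-0.001, 0.0, -1.0]]
contact_force: [-0.6, -0.9, -0.3]
opening: 0.0526
gripper_force: 0.0
```

Run:
```python
from plant import robot
from h import *
c=robot.capture("scene"); a=cv2.resize(c["pixels"][150:300,300:500,::-1],None,fx=3,fy=3)
cv2.imwrite("pics/s8.png",a)
```

```text
(no output)
```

View pics/s8.png

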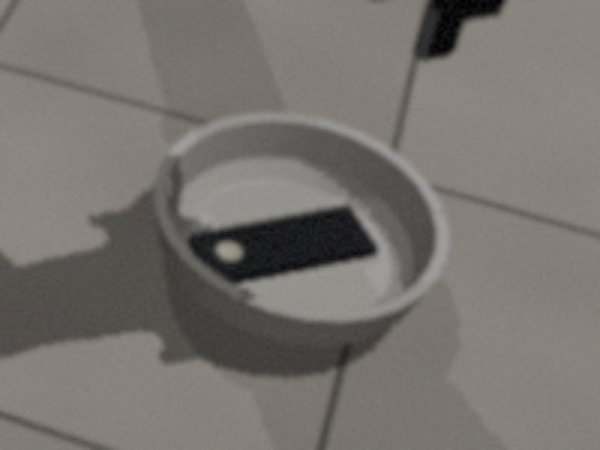

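The tile looks flat in the bowl and the hand is clear. The +x corners are at crop (350,207) and (377,252), and the dot is at (229,251). A quick number check before handing in.

Run:
```python
from plant import robot
from h import *
c=robot.capture("scene")
P=plane(c,np.array([[350,207],[377,252],[229,251]])/3+[300,150],.017)
e=P[:2].mean(0); d=P[2]; u=(e-d)/np.linalg.norm(e-d); print("end-dot",np.linalg.norm(e-d),"w",np.linalg.norm(P[0]-P[1]),"centre off",d+.04*u-[.4935,.2985])
```

```text
end-dot 0.09746053433579896 w 0.04285733247800257 centre off [ 0.00105121 -0.0013023 ]
```

Run:
```python
from plant import robot
print(robot.finish_job())
```

```text
the job is handed in; nothing more can be done
None
```

I handed the job in at about 14.6 s of the 51 s: the slate tile lies flat in the white bowl, its centre about 2 mm from the bowl's axis by camera, the hand is clear, and the arm never touched the blue box. No verdict came back.

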